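# Load the last sample plate and lift the plate carrier

### The job

Take the red sample plate out of the wooden drying block and slide it down into the one empty slot of the steel plate carrier until it stands on the floor of the carrier like the others, and let go of it. Then lift the loaded carrier by its black handle and finish while holding it in the air, level and still, about 10 cm clear of the bench and with all four plates in their slots, ready to be carried to the curing oven. Leave the other things on the bench where they are.

Things in the scene. Friction and masses are not known exactly. Their poses are not given: they have to be found in the camera images.
- plate_red: loose sample plate, grey plastic with a red patch, standing in the middle groove of the drying block; 64 mm wide (its x), 6 mm thick (its y), 100 mm tall (its z), about 60 g; origin at the centre of its lower edge, z up when it stands. Best held from above by its two narrow side edges (64 mm apart) near the top: the carrier's guides reach 49 mm up it, the block 22 mm.
- drying_block: fixed wooden block 100 mm (x) by 64 mm (y) by 30 mm tall with three grooves along its x, 9 mm wide, 22 mm deep (groove floor 8 mm above the bench), at y = -20, 0 and 20 mm; origin at the centre of its underside
- carrier: loose steel carrier, 90 mm (x, over the handle) by 192 mm (y), about 400 g empty, with four slots at y = 78, 52, -52 and -78 mm and a handle across its middle; origin at the centre of its underside, z up. A slot is a pair of guides on each side wall; plates stand in it with their width along the carrier's x (either way), on a floor 10 mm above the underside, tops at 110 mm.
- carrier_grip (a point): centre of the black handle sleeve of the carrier, 140 mm above its underside: a bar 56 mm long along the carrier's x, 14 mm thick (y), 16 mm high, meant to be pinched across its 14 mm; the carrier balances under it when all slots are full
- slot_2 (a point): the empty slot: its centre on the carrier's floor, where the middle of the red plate's lower edge must stand; axes as the carrier's. 8 mm between guides (for 6 mm of plate) and 67 mm between walls (for 64 mm), straight up to 40 mm above this point, then flared to a mouth of about 17 by 75 mm at 49 mm.
- slot_1 (a point): the outer slot next to the empty one, centre on the carrier's floor; holds the blue plate
- slot_3 (a point): the inner slot on the other side of the handle, centre on the carrier's floor; holds the silver plate
- slot_4 (a point): the outer slot on the other side of the handle, centre on the carrier's floor; holds the green plate
- plate_blue: plate with a blue patch, loose, standing in slot 1; same size as the red one
- plate_silver: plate with a silver patch, loose, standing in slot 3; same size as the red one
- plate_green: plate with a green patch, loose, standing in slot 4; same size as the red one
- fan_deck: bystander: deck of colour cards with a brown cover, 208x85x26 mm, lying near the front edge; origin at the centre of its underside
- mouse: bystander: black computer mouse, 103x62x32 mm, lying behind the work at the right end of the keyboard; origin at the centre of its underside
- tint_tin_b: bystander: small closed paint tin with a grey label, 68 mm across, 82 mm tall, at the right; origin at the centre of its underside

How it is judged:
On the way, in this order (a step that is already met when the one before it is completed fails the run):
1. the red plate stands on the carrier's floor in the empty slot and has been let go, the carrier still on the bench (distance between plate_red and slot_2 below 0.005 m and angle between plate_red's own z axis and vertical below 0.09 rad and contact force between plate_red and the fingers below 0.1 N and height (world z) of carrier below 0.01 m), for 0.2 s.
2. the carrier hangs clear of the bench in the gripper, level (height (world z) of carrier above 0.06 m and angle between carrier's own z axis and vertical below 0.1 rad and contact force between carrier and the fingers above 1 N), for 0.2 s.
At the end, for the whole second after the job is handed in: The gripper holds the carrier with its underside 60 to 180 mm above the bench, tilted less than 0.10 rad (about 6 degrees), still (under 30 mm/s and 0.15 rad/s), resting on nothing else, with each of the four plates within 8 mm of its seat on the carrier's floor (all of step 2 and height (world z) of carrier below 0.18 m and linear speed of carrier below 0.03 m/s and angular speed of carrier below 0.15 rad/s and distance between plate_blue and slot_1 below 0.008 m and distance between plate_red and slot_2 below 0.008 m and distance between plate_silver and slot_3 below 0.008 m and distance between plate_green and slot_4 below 0.008 m and contact force between carrier and drying_block below 0.05 N and contact force between carrier and fan_deck below 0.05 N and contact force between carrier and mouse below 0.05 N and contact force between carrier and tint_tin_b below 0.05 N); the arm keeps its last pose, push and grip.
It fails at once if a bystander (colour deck, computer mouse, paint tin) is moved more than 30 mm (distance of any of fan_deck, mouse, tint_tin_b from where it was at the start of the episode above 0.03 m).
It fails at once if the carrier is tipped more than 0.35 rad (20 degrees) (angle between carrier's own z axis and vertical above 0.35 rad).
It fails at once if a plate that was already in the carrier comes more than 20 mm off its seat (distance between plate_blue and slot_1 above 0.02 m or distance between plate_silver and slot_3 above 0.02 m or distance between plate_green and slot_4 above 0.02 m).
It also fails if it takes over 64 s, if anything falls off the work surface, if the arm or the gripper's body presses on something with over 40 N, if the wrist force passes 120 N, or if a joint passes its speed limit or range.

### The arm

A 6-joint arm with a two-finger parallel gripper is mounted at the origin on a cart in front of the work surface, level with it; the furniture and walls round the work are solid. World frame = base frame: x ahead of the robot, y to its left, z up, the work surface at z = 0. Lengths are in m, angles in rad, forces in N, time in s.
With the tool pointing down it reaches from about 0.3 to 0.775 m from the base axis. Payload 14.6 kg.
Tool frame: the origin (TCP) lies on the centre line of the jaws, within the pads' length; the fingertips stand 25 mm ahead of it and the grasp point (between the pads) lies 6 mm ahead of it; z points along the fingers, y is the line along which they close (so a half turn about z gives the same grasp; the last joint's range is limited). The gripper opens to 85 mm and grips with 20 to 120 N. Pads are 22 mm wide; open, the fingers measure 114 mm over their backs; the gripper's body (76 mm by 85 mm) begins 54 mm behind the grasp point. The pads swing forward as they close: fully open they stand 13 mm farther back than shut.
Start: joints at [-1.248, 0.3, 1.521, -0, 1.321, -0.067], TCP at [0.209, -0.509, 0.256] pointing down, gripper open.
Joint ranges: [-3.03, 3.03], [-0.79, 2.21], [0.23, 2.52], [-1.04, 4.18], [0, 3.07], [-2.55, 2.55]. Speed limits (rad/s): [2.22, 2.22, 2.57, 3.14, 3.14, 3.14].

### API

Orientations are given as a rotation vector (axis times angle).
In Python, from bench import robot, vision, get_obs gives the robot as it stands (robot), with the cameras (vision) and the readings as plain functions.
- The arm moves only by the shell command python3 shift.py 'ROWS' [FORCE]. ROWS is a JSON list of rows, 1 to 5 of them, each of 5 numbers: the opening from 0.0 (shut) to 1.0 (fully open), then dx, dy, dz in m, then a turn about the tool's z in rad; each row shifts and turns the commanded pose from where the row before left it, along the tool's axes as they then stand; what a row does not reach is not made up. A row lasts 1/10 s, in which the tool goes at most 0.05 m and 0.15 rad, less where a joint would pass 70% of its speed; a pose out of reach is approached as far as the arm can. The fingers move at their own pace and stop on an object; FORCE is the grip in N (left out, the last holds). Time passes only in rows, so rows that do not move let the fingers close. It prints the time, the measured TCP pose, the force, the opening and the grip force at its end.
- get_obs(): the state, without advancing time (a new reading comes with each control period).
- vision.snapshot(name): name is "scene" or "top" or "wrist"; returns a dict with "color" (420x560x3 uint8, red, green, blue), "depth" (420x560 float32, m along the optical axis (not along the pixel's ray), 0 where there is no reading), "fx", "fy", "cx", "cy" (pixels), "rvec" (rotation vector, rad) and "tvec" (3), from world to camera coordinates, as OpenCV has them; the wrist camera has in their place "tool_from_camera" (4x4, takes a point from camera to tool coordinates, whose origin is the TCP and whose axes are the flange's). Camera axes: x right, y down, z forward; pixel columns grow to the right and rows downward; lengths in m; the calibration is good to about 2 mm. A picture is of the moment at which its call begins: read the wrist's pose just before it.
- robot.close_job(): hands the job in; it is judged then, once.
The state is a dict: "time": time; "joints": joint angles; "joint_velocities": joint speeds; "tau": joint torques, N m; "position": TCP position; "ee_rot": TCP orientation; "wrist_force": force on the tool from outside, world axes, zero at the start; "ft_torque": the same for the moment, N m; "opening": opening from 0.0 (shut) to 1.0 (fully open); "grasp_force": force on a finger pad.
Only numpy, scipy, OpenCV 4.12 (cv2) and the standard library are available. Lean on these libraries where they do the work, as an engineer would, in place of code of your own. Each camera call takes 0.05 s, during which the arm holds its last target. There are 200 camera calls.

## Working session

There is one attempt and no reset: what is moved stays moved. The work goes in short steps, Python scripts to look and compute and a shell command to move; the robot and the scene stay as the last step left them, time stands still between calls to the robot, and variables do not carry over. Pictures are saved under pics/ and viewed, at most 10 in all, crops included, and the job is handed in when it is done.

```bash
ls; mkdir -p pics; cat > h.py <<'E'
import numpy as np, cv2
from scipy.spatial.transform import Rotation as R
from bench import robot, vision, get_obs
def cam(name):
    o=get_obs(); s=vision.snapshot(name)
    if 'rvec' in s:
        Rm=R.from_rotvec(np.ravel(s['rvec'])).as_matrix(); t=np.ravel(s['tvec'])
        s['Rw']=Rm.T; s['o']=-Rm.T@t
    else:
        T=np.array(s['tool_from_camera']); Rt=R.from_rotvec(o['ee_rot']).as_matrix()
        s['Rw']=Rt@T[:3,:3]; s['o']=Rt@T[:3,3]+o['position']
    return s
def rays(s,uv):
    uv=np.atleast_2d(uv).astype(float)
    d=np.c_[(uv[:,0]-s['cx'])/s['fx'],(uv[:,1]-s['cy'])/s['fy'],np.ones(len(uv))]
    return d@s['Rw'].T
def plane(s,uv,z):
    d=rays(s,uv); return s['o']+d*((z-s['o'][2])/d[:,2])[:,None]
def cloud(s):
    v,u=np.indices(s['depth'].shape); d=rays(s,np.c_[u.ravel(),v.ravel()])
    return (s['o']+d*s['depth'].reshape(-1,1)).reshape(*s['depth'].shape,3)
def save(s,n): cv2.imwrite('pics/'+n,cv2.cvtColor(s['color'],cv2.COLOR_RGB2BGR))
E
python3 - <<'E'
from h import *
a=cam('scene');b=cam('top');save(a,'s0.png');save(b,'t0.png')
print(a['o'],b['o'],get_obs())
E
```

```text
bench.py
pics
shift.py
[-0.06322209  0.83069336  0.57052755] [ 0.38807635 -0.1062895   1.23793174] {'time': 0.1, 'joints': array([-1.24762080e+00,  3.00395023e-01,  1.52154447e+00, -2.55901159e-05,
        1.32068951e+00, -6.65811288e-02]), 'joint_velocities': array([ 0.00213984, -0.0007084 , -0.00053655, -0.00098904, -0.00170232,
       -0.00129187]), 'tau': array([ 3.52214513e-03, -5.44376493e+01, -3.62367404e+01,  5.55703502e-05,
        3.02817883e-03,  2.77989813e-05]), 'position': array([ 0.20892071, -0.50856811,  0.25577852]), 'ee_rot': array([-3.08111899e+00, -6.08171866e-01,  2.46821866e-04]), 'wrist_force': array([-0.63515079, -0.00208634, -0.20280723]), 'ft_torque': array([ 0.04250141,  0.01528436, -0.0220142 ]), 'grasp_force': 0.0, 'opening': 1.001560168067715}
```

View pics/s0.png

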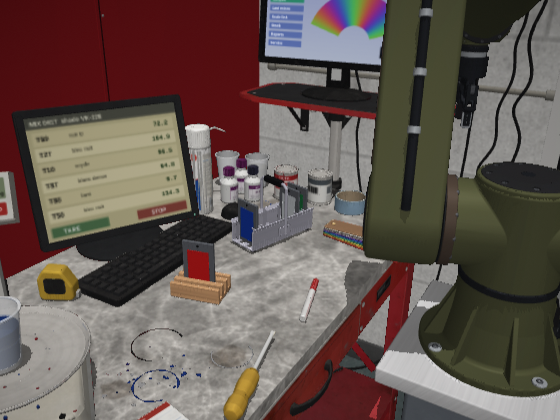

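View pics/t0.png

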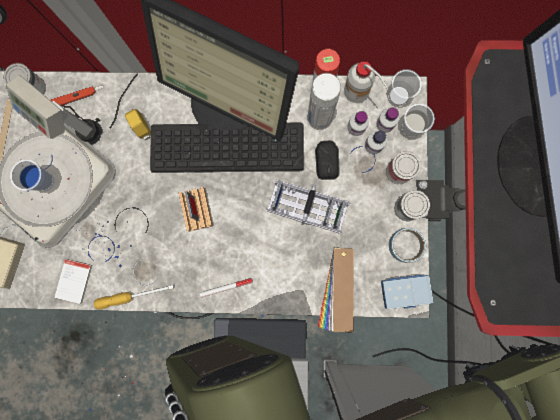

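The scene view shows the red plate in the block at about (198,262) and the carrier at (270,225) with the blue plate at its near end. In the top view the block is at (196,210), the carrier at (310,206) and the handle at (310,203). I'll measure these from colour and height.

```bash
python3 - <<'E'
from h import *
b=cam('top');P=cloud(b);print(b['fx'],b['cx'],b['cy'])
def rect(m,box,z,n):
    M=np.zeros(m.shape,bool);x0,x1,y0,y1=box;M[y0:y1,x0:x1]=m[y0:y1,x0:x1]
    v,u=np.nonzero(M)
    if len(v)<5: print(n,'few',len(v));return
    w=P[v,u]; 
    q=plane(b,np.c_[u,v],z)[:,:2]*1000
    r=cv2.minAreaRect(q.astype(np.float32)); c=q-q.mean(0); e,V=np.linalg.eigh(c.T@c)
    print(n,len(v),'depthz',np.percentile(w[:,2],[5,50,95]).round(4),'rect',np.round(r[0],1),np.round(r[1],1),round(r[2],1),'mean',q.mean(0).round(1),'ax',np.degrees(np.arctan2(V[1,1],V[0,1])).round(1))
Z=P[:,:,2]
rect((Z>.015)&(Z<.045),(170,225,180,240),.03,'block')
rect(Z>.09,(170,225,180,240),.108,'red')
C=(260,360,170,240)
rect(Z>.13,C,.148,'handle')
rect((Z>.095)&(Z<.118),(260,305,170,240),.11,'left plate')
rect((Z>.095)&(Z<.118),(315,360,170,240),.11,'right plates')
rect((Z>.02)&(Z<.07),C,.059,'walls')
rect(Z>.02,C,.059,'all')
c=b['color'][150:260,160:370]
cv2.imwrite('pics/t1.png',cv2.cvtColor(cv2.resize(c,None,fx=3.8,fy=3.8,interpolation=cv2.INTER_CUBIC),cv2.COLOR_RGB2BGR))
E
```

```text
485.81123220585386 278.37050697332364 211.37954009422563
block 610 depthz [0.0187 0.0287 0.0334] rect [520.5 129. ] [101.6  66.2] 13.8 mean [518.5 126.2] ax -170.1
red 112 depthz [0.0918 0.1062 1.2379] rect [510.9 116.6] [ 91.5 124.7] 10.3 mean [520.6 126.2] ax -172.6
handle 220 depthz [0.1369 0.1466 1.2379] rect [ 526.9 -154.9] [208.9 159. ] 88.2 mean [ 526.2 -152.5] ax 136.5
left plate 82 depthz [0.1003 0.1095 0.1123] rect [521.3 -93.4] [111.8  47.5] 30.8 mean [546.  -80.5] ax -163.1
right plates 160 depthz [0.0996 0.1087 0.1125] rect [ 511.1 -214.3] [32.3 64.7] 74.1 mean [ 511.3 -214.4] ax 160.9
walls 785 depthz [0.0232 0.0538 0.0617] rect [ 557.6 -160.8] [191.1 151.8] 74.2 mean [ 538.5 -157.8] ax 77.0
all 1311 depthz [0.0249 0.0591 0.1483] rect [ 538.2 -158.9] [226.  171.9] 88.2 mean [ 535.7 -160.5] ax 76.2
```

View pics/t1.png

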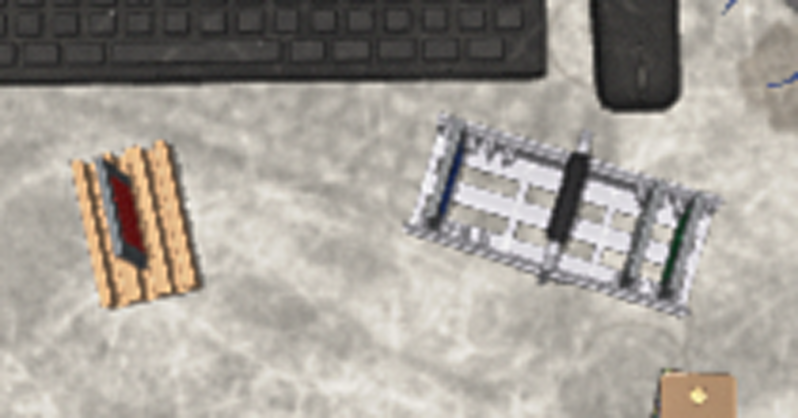

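The crop shows the red plate in the middle groove. The blue plate is in the left end slot and the empty slot is between it and the handle. The silver and green plates are on the right. Next I'll plan the moves for a closer look with the wrist camera.

```bash
cat >> h.py <<'E'
def delta(xyz,head=None):
    "tool-axis shift (applied before any turn) to TCP xyz, and turn so that tool y lies along heading head (deg, mod 180)"
    o=get_obs();Rt=R.from_rotvec(o['ee_rot']).as_matrix();y=np.degrees(np.arctan2(Rt[1,1],Rt[0,1]))
    print('pos',o['position'].round(4),'tilt',Rt[:,2].round(3),'yhead',y.round(2),'j1,j6',o['joints'][[0,5]].round(2),'F',o['wrist_force'].round(1),'op',round(o['opening'],3),'t',o['time'])
    print(' tool shift',(Rt.T@(np.array(xyz)-o['position'])).round(4))
    if head is not None:
        for k in (-180,0,180):print('  turn about tool z (rad)',round(-np.radians(head+k-y),4))
E
python3 - <<'E'
from h import *
s=vision.snapshot('wrist');print(np.array(s['tool_from_camera']).round(3),s['fx'])
delta([.45,-.14,.36],-15.8)
delta([.45,-.14,.36],13.8)
delta([.45,-.14,.36],74.2)
E
```

```text
[[-0.001 -0.957 -0.291  0.075]
 [ 1.    -0.001 -0.001  0.   ]
 [ 0.001 -0.291  0.957 -0.118]
 [ 0.     0.     0.     1.   ]] 335.1493373400537
pos [ 0.209  -0.5086  0.2559] tilt [-0.     0.001 -1.   ] yhead -67.66 j1,j6 [-1.25 -0.07] F [ 0.1 -0.1 -0.6] op 0.999 t 0.2
 tool shift [ 0.363  -0.2494 -0.1039]
  turn about tool z (rad) 2.2364
  turn about tool z (rad) -0.9052
  turn about tool z (rad) -4.0468
pos [ 0.209  -0.5086  0.2559] tilt [-0.     0.001 -1.   ] yhead -67.66 j1,j6 [-1.25 -0.07] F [ 0.1 -0.1 -0.6] op 0.999 t 0.2
 tool shift [ 0.363  -0.2494 -0.1039]
  turn about tool z (rad) 1.7198
  turn about tool z (rad) -1.4218
  turn about tool z (rad) -4.5634
pos [ 0.209  -0.5086  0.2559] tilt [-0.     0.001 -1.   ] yhead -67.66 j1,j6 [-1.25 -0.07] F [ 0.1 -0.1 -0.6] op 0.999 t 0.2
 tool shift [ 0.363  -0.2494 -0.1039]
  turn about tool z (rad) 0.6656
  turn about tool z (rad) -2.476
  turn about tool z (rad) -5.6176
```

```bash
r='[1,0.0344,-0.02,-0.0053,0]'
python3 shift.py '[[1,0.0344,-0.02,-0.0053,0],[1,0.0344,-0.02,-0.0053,0],[1,0.0344,-0.02,-0.0053,0],[1,0.0344,-0.02,-0.0053,0]]'
python3 shift.py '[[1,0.0344,-0.02,-0.0053,0],[1,0.0344,-0.02,-0.0053,0],[1,0.0344,-0.02,-0.0053,0],[1,0.0344,-0.02,-0.0053,0]]'
python3 shift.py '[[1,0.0344,-0.02,-0.0053,0],[1,0.0344,-0.02,-0.0053,0],[1,0.0344,-0.02,-0.0053,0],[1,0.0344,-0.02,-0.0053,0]]'
python3 shift.py '[[1,0,0,0,-0.15],[1,0,0,0,-0.15],[1,0,0,0,-0.15],[1,0,0,0,-0.15],[1,0,0,0,-0.15]]'
python3 shift.py '[[1,0,0,0,-0.15],[1,0,0,0,0],[1,0,0,0,0]]'
python3 - <<'E'
from h import *
delta([.5,-.13,.32],-15.8)
s=cam('wrist');save(s,'w1.png');np.save('w1.npy',s,allow_pickle=True)
E
```

```text
time: 0.6
position: [0.3065, -0.3811, 0.2776]
ee_rot: [-3.082, -0.608, 0.0]
wrist_force: [0.4, -0.8, -0.0]
opening: 0.996
grasp_force: 0.0
time: 1.0
position: [0.4034, -0.2547, 0.2989]
ee_rot: [3.082, 0.608, 0.0]
wrist_force: [-0.1, -0.5, 0.4]
opening: 1.004
grasp_force: 0.0
time: 1.4
position: [0.5004, -0.1283, 0.3201]
ee_rot: [3.082, 0.609, -0.0]
wrist_force: [-1.6, -0.5, -0.1]
opening: 1.0
grasp_force: 0.0
time: 1.9
position: [0.4996, -0.1298, 0.3197]
ee_rot: [-2.639, -1.703, 0.0]
wrist_force: [0.3, 0.7, -0.9]
opening: 1.0
grasp_force: 0.0
time: 2.2
position: [0.4996, -0.1299, 0.3198]
ee_rot: [-2.515, -1.883, 0.0]
wrist_force: [-0.5, -0.4, -0.1]
opening: 1.001
grasp_force: 0.0
pos [ 0.4996 -0.1299  0.3198] tilt [-0.  0. -1.] yhead -16.37 j1,j6 [-0.33 -0.04] F [-0.5 -0.4 -0.1] op 1.001 t 2.2
 tool shift [-0.      0.0004 -0.0002]
  turn about tool z (rad) 3.1317
  turn about tool z (rad) -0.0099
  turn about tool z (rad) -3.1515
```

View pics/w1.png

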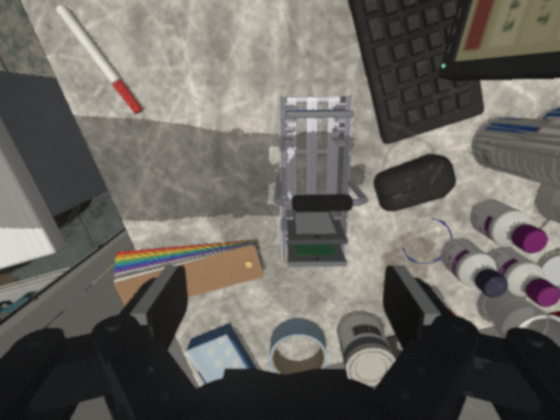

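The carrier sits square in the wrist view: handle at (322,202), blue plate's top edge at about (315,113), silver and green at about (317,238) and (317,262). I'll fit points to these by height.

```bash
python3 - <<'E'
from h import *
s=np.load('w1.npy',allow_pickle=True).item();P=cloud(s);Z=P[...,2];ok=s['depth']>0
B=np.zeros(Z.shape,bool);B[80:285,255:380]=1;B&=ok
def fit(m,z,n):
    lab=cv2.connectedComponentsWithStats(m.astype(np.uint8))
    for i in range(1,lab[0]):
        if lab[2][i,4]<40: continue
        v,u=np.nonzero(lab[1]==i);q=plane(s,np.c_[u,v],z)[:,:2]*1000
        r=cv2.minAreaRect(q.astype(np.float32))
        print(n,len(v),lab[2][i,:4],'z',np.percentile(Z[v,u],[5,50,95]).round(4),np.round(r[0],1),np.round(r[1],1),round(r[2],1),'mean',q.mean(0).round(1))
hsv=cv2.cvtColor(s['color'],cv2.COLOR_RGB2HSV)
fit(B&(Z>.13)&(hsv[...,2]<50),.146,'handle')
fit(B&(Z>.106)&(Z<.116),.11,'plates')
fit(B&(Z>.052)&(Z<.066),.059,'guides')
c=s['color'][80:285,255:380]
cv2.imwrite('pics/w1c.png',cv2.cvtColor(cv2.resize(c,None,fx=2.9,fy=2.9,interpolation=cv2.INTER_CUBIC),cv2.COLOR_RGB2BGR))
E
```

```text
handle 874 [293 195  59  16] z [0.1418 0.1472 0.1486] [ 529.8 -148.9] [14.1 52.6] 73.6 mean [ 529.4 -148.9]
plates 445 [286 111  68   7] z [0.1083 0.1097 0.111 ] [550.4 -75.4] [ 5.4 63.2] 73.6 mean [551.5 -75.9]
plates 386 [287 238  61   7] z [0.1067 0.1095 0.1105] [ 515.2 -199.4] [ 6.8 63.3] 73.6 mean [ 515.5 -199.8]
plates 359 [287 260  60   7] z [0.107  0.1095 0.1107] [ 508.1 -223.9] [ 7.1 63.6] 73.6 mean [ 508.1 -224.4]
guides 647 [275  97  18 102] z [0.0526 0.0572 0.0604] [ 506.5 -104. ] [112.3  16.8] 71.1 mean [507.7 -94.7]
guides 149 [337  96  16  15] z [0.0524 0.0568 0.0598] [583.9 -74.6] [14.4 16.5] 73.6 mean [585.5 -75.9]
guides 617 [336 118  17  77] z [0.0525 0.0571 0.0604] [ 569.5 -131.1] [86.7 17.2] 77.8 mean [ 572.7 -124.7]
guides 511 [280 206  61  54] z [0.0525 0.0581 0.0645] [ 508.4 -209. ] [68.5 71.9] 73.3 mean [ 493.1 -197.7]
guides 147 [333 211  15  26] z [0.0529 0.0578 0.0602] [ 546.  -207.3] [31.8 16.7] 73.6 mean [ 550.7 -204.6]
guides 53 [334 245  12  14] z [0.0545 0.0587 0.0649] [ 541.9 -240.5] [10.4 22.5] 23.1 mean [ 541.6 -240.6]
```

View pics/w1c.png

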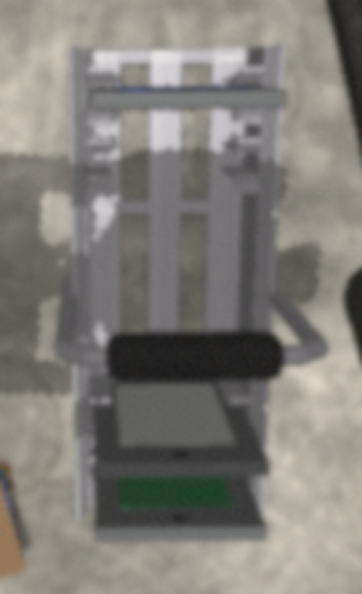

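```bash

python3 shift.py '[[1,0.0441,-0.0094,0,0],[1,0.0441,-0.0094,0,0],[1,0.0441,-0.0094,0,0],[1,0.0441,-0.0094,0,0],[1,0.0441,-0.0094,0,0]]' >/dev/null
python3 shift.py '[[1,0.0441,-0.0094,0,-0.13],[1,0,0,0,-0.13],[1,0,0,0,-0.13],[1,0,0,0,-0.13],[1,0,0,0,0]]'
python3 shift.py '[[1,0,0,0,0],[1,0,0,0,0]]' >/dev/null
python3 - <<'E'
from h import *
s=cam('wrist');save(s,'w2.png');delta([.5,-.13,.32],13.8)
P=cloud(s);Z=P[...,2];ok=(s['depth']>0)&(P[...,0]>.44)&(P[...,0]<.6)&(P[...,1]>.05)&(P[...,1]<.2)
def fit(m,z,n):
    lab=cv2.connectedComponentsWithStats(m.astype(np.uint8))
    for i in range(1,lab[0]):
        if lab[2][i,4]<60: continue
        v,u=np.nonzero(lab[1]==i);q=plane(s,np.c_[u,v],z)[:,:2]*1000
        r=cv2.minAreaRect(q.astype(np.float32));c=q-q.mean(0);e,V=np.linalg.eigh(c.T@c)
        print(n,len(v),lab[2][i,:4],'z',np.percentile(Z[v,u],[5,50,95]).round(4),np.round(r[0],1),np.round(r[1],1),round(r[2],1),'mean',q.mean(0).round(1),'ax',np.degrees(np.arctan2(V[1,1],V[0,1])).round(1))
fit(ok&(Z>.102)&(Z<.115),.108,'redtop')
fit(ok&(Z>.024)&(Z<.036),.03,'block')
m=ok&(Z>.06)&(Z<.098);q=P[m]*1000;print('face',len(q),q.mean(0).round(1))
if len(q)>20:
    e,V=np.linalg.eigh(np.cov(q.T));print('face normal',V[:,0].round(3))
E
```

```text
time: 3.25
position: [0.5188, 0.1401, 0.3198]
ee_rot: [-1.941, -2.47, 0.0]
wrist_force: [-0.2, -0.7, 0.2]
opening: 0.998
grasp_force: 0.0
pos [0.5188 0.1399 0.3199] tilt [ 0.  0. -1.] yhead 13.5 j1,j6 [ 0.2  -0.04] F [-0.1 -0.6 -0. ] op 1.0 t 3.5
 tool shift [-2.58e-01 -8.13e-02 -1.00e-04]
  turn about tool z (rad) 3.1364
  turn about tool z (rad) -0.0052
  turn about tool z (rad) -3.1468
redtop 422 [255 186  63   8] z [0.1039 0.1077 0.109 ] [522.3 133.5] [62.8  7.3] 14.6 mean [522.8 133.4] ax -165.5
block 560 [243 148  83   8] z [0.0274 0.0298 0.0312] [513.8 160. ] [99.3  8.2] 14.6 mean [514.  159.9] ax -165.6
block 861 [244 161  82  14] z [0.027  0.0299 0.0319] [518.9 140.9] [99.5 15. ] 14.4 mean [518.6 141.6] ax -165.7
block 86 [315 177  10  10] z [0.0253 0.0299 0.0311] [565.3 134. ] [11.2 11.7] 14.9 mean [565.8 134.4] ax 140.8
block 120 [245 178  14  10] z [0.0255 0.0297 0.0312] [483.4 113.2] [16.5 11.4] 13.4 mean [482.7 113.1] ax -147.0
block 531 [246 193  79   8] z [0.0262 0.0297 0.0311] [527.9 105.7] [98.4  8.7] 14.3 mean [528.6 105.8] ax -165.7
face 442 [521.9 135.6  80. ]
face normal [-0.247  0.969  0.004]
```

View pics/w2.png

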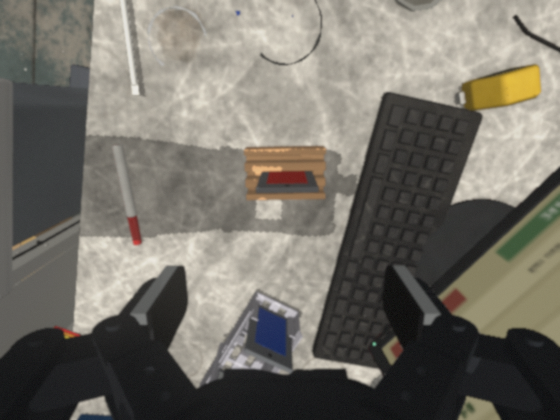

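The wrist view shows the red plate's top edge at about (287,190), upright and square to the block, with heading 14.4° and centre (522, 133). The sizes agree with those given. I'll go over it and descend.

```bash

python3 shift.py '[[1,-0.0071,0.002,0.02,-0.014],[1,0,0,0.04,0],[1,0,0,0.04,0],[1,0,0,0.04,0],[1,0,0,0.04,0]]' >/dev/null
python3 shift.py '[[1,0,0,0.03,0],[1,0,0,0.015,0],[1,0,0,0,0],[1,0,0,0,0]]' 
python3 - <<'E'
from h import *
delta([.5224,.1335,.095],14.3)
E
```

```text
time: 4.4
position: [0.5228, 0.1336, 0.0955]
ee_rot: [1.925, 2.483, 0.001]
wrist_force: [-0.9, -0.2, 0.4]
opening: 1.0
grasp_force: 0.0
pos [0.5228 0.1336 0.0955] tilt [ 0.001  0.    -1.   ] yhead 14.43 j1,j6 [ 0.18 -0.07] F [-0.9 -0.2  0.4] op 1.0 t 4.4
 tool shift [ 0.     -0.0004  0.0005]
  turn about tool z (rad) 3.1438
  turn about tool z (rad) 0.0022
  turn about tool z (rad) -3.1393
```

```bash

python3 shift.py '[[0.6,0,0,0,0],[0.6,0,0,0,0],[0.6,0,0,0,0],[0.6,0,0,0,0],[0.6,0,0,0,0]]' 30
python3 shift.py '[[0.6,0,0,-0.005,0],[0.6,0,0,-0.01,0],[0.6,0,0,-0.02,0],[0.6,0,0,-0.02,0],[0.6,0,0,0,0]]'
```

```text
time: 4.9
position: [0.523, 0.1337, 0.0963]
ee_rot: [1.923, 2.483, 0.002]
wrist_force: [-1.3, -0.3, 6.3]
opening: 0.744
grasp_force: 31.7
time: 5.4
position: [0.5236, 0.1338, 0.1532]
ee_rot: [1.921, 2.481, 0.006]
wrist_force: [0.7, -0.3, -1.1]
opening: 0.735
grasp_force: 33.2
```

```bash

python3 shift.py '[[0.6,0,0,-0.035,0],[0.6,0,0,-0.035,0],[0.6,-0.02,-0.0034,-0.03,0],[0.6,-0.036,-0.006,0,0],[0.6,-0.036,-0.006,0,0]]' >/dev/null
python3 shift.py '[[0.6,-0.036,-0.006,0,0],[0.6,-0.036,-0.006,0,0],[0.6,-0.036,-0.006,0,0],[0.6,-0.031,-0.005,0,0.13],[0.6,0,0,0,0.13]]' >/dev/null
python3 shift.py '[[0.6,0,0,0,0.13],[0.6,0,0,0,0.139],[0.6,0,0,0,0],[0.6,0,0,0,0],[0.6,0,0,0,0]]'
python3 - <<'E'
from h import *
s=cam('wrist');save(s,'w3.png');np.save('w3.npy',s,allow_pickle=True);delta([.5436,-.0995,.253],-15.9)
E
```

```text
time: 6.9
position: [0.543, -0.0996, 0.2498]
ee_rot: [-2.503, -1.899, 0.0]
wrist_force: [-0.9, 0.2, 0.2]
opening: 0.743
grasp_force: 33.6
pos [ 0.5431 -0.0996  0.2498] tilt [-0. -0. -1.] yhead -15.66 j1,j6 [-0.25  0.03] F [-0.9 -0.5 -0.1] op 0.745 t 6.95
 tool shift [ 0.0003  0.0005 -0.0032]
  turn about tool z (rad) 3.1457
  turn about tool z (rad) 0.0041
  turn about tool z (rad) -3.1375
```

View pics/w3.png

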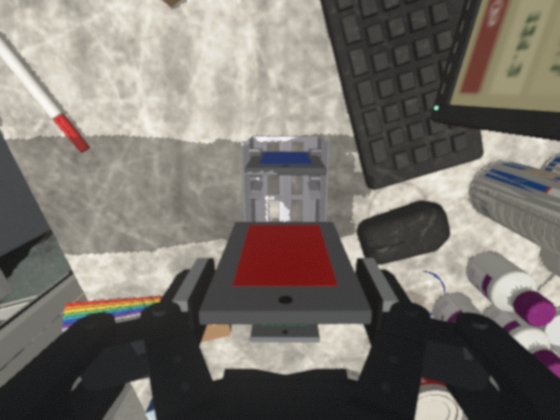

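The red plate is held squarely, with its lower edge at about row 222 and its top at about row 320. The empty slot lies just below row 222. I'll measure the plate's pose in hand and recheck the blue plate from this view.

```bash
python3 - <<'E'
from h import *
s=np.load('w3.npy',allow_pickle=True).item();P=cloud(s);Z=P[...,2];ok=s['depth']>0
a=np.radians(-15.9);ex=np.array([np.cos(a),np.sin(a)]);ey=np.array([-ex[1],ex[0]]);C=np.array([.5294,-.1495])
L=np.dstack([(P[...,:2]-C)@ex,(P[...,:2]-C)@ey])*1000   # carrier frame
m=ok.copy();m[:215]=0;m[330:]=0;m[:,:215]=0;m[:,360:]=0
m&=(Z>.165)&(Z<.255)&(abs(L[...,0])<30)
q=np.c_[L[m],Z[m]*1000];c=q.mean(0);e,V=np.linalg.eigh(np.cov(q.T));n=V[:,0]*np.sign(V[1,0])
print('face',len(q),c.round(1),'normal',n.round(4),'rms',e[0]**.5)
# lower edge: silhouette columns/rows
mm=ok&(Z>.15)&(Z<.262);mm[330:]=0;mm[:,:200]=0;mm[:,372:]=0
for r in (226,232,238,244):
    u=np.nonzero(mm[r])[0];u=u[(u>205)&(u<350)];p=np.c_[L[r,u],Z[r,u]*1000];print(r,u[0],u[-1],p[2].round(1),p[-3].round(1))
v=[np.nonzero(mm[:,u])[0][0] for u in range(240,335)];print('bottom rows',np.unique(v,return_counts=True), P[int(np.median(v))+1,240:330:30,2].round(4))
hb=ok&(Z>.106)&(Z<.114)&(abs(L[...,0])<36)&(abs(L[...,1]-78)<8)
v,u=np.nonzero(hb);qq=plane(s,np.c_[u,v],.11)[:,:2]-C;qq=np.c_[qq@ex,qq@ey]*1000;print('blue',len(v),qq.min(0),qq.max(0))
g=ok&(Z>.05)&(Z<.064)&(abs(L[...,0])<46)&(L[...,1]>20)&(L[...,1]<98);print('guides',g.sum(),L[g].min(0),L[g].max(0))
E
```

```text
face 9708 [2.000e-01 5.440e+01 2.214e+02] normal [-0.0013  1.      0.0018] rms 0.323897345695287
226 233 334 [-30.7  54.4 171.9] [ 29.7  53.8 169.6]
232 231 336 [-30.6  54.1 181.3] [ 29.5  53.8 180. ]
238 228 339 [-30.8  54.2 191. ] [ 29.6  54.6 191.3]
244 226 341 [-30.5  54.4 200. ] [ 29.6  54.2 198.9]
bottom rows (array([222, 224, 226]), array([93,  1,  1])) [0.1657 0.1655 0.1645]
blue 697 [-31.74977002  74.04059112] [31.34215225 80.54711193]
guides 1613 [-40.3092091   20.01521904] [40.14569894 94.95322896]
```

```bash

python3 shift.py '[[0.6,0.0003,0.0005,0.02,0.004],[0.6,0,0,0.03,0],[0.6,0,0,0.03,0],[0.6,0,0,0.015,0],[0.6,0,0,0,0]]'
python3 shift.py '[[0.6,0,0,0.006,0],[0.6,0,0,0.006,0],[0.6,0,0,0.006,0],[0.6,0,0,0.006,0],[0.6,0,0,0,0]]'
```

```text
time: 7.45
position: [0.5428, -0.0993, 0.1528]
ee_rot: [-2.506, -1.89, 0.004]
wrist_force: [0.6, 0.5, -0.7]
opening: 0.74
grasp_force: 33.6
time: 7.95
position: [0.5433, -0.0995, 0.1301]
ee_rot: [-2.509, -1.889, 0.001]
wrist_force: [-0.3, 0.1, -0.3]
opening: 0.739
grasp_force: 33.6
```

```bash

python3 shift.py '[[0.6,0,0,0.006,0],[0.6,0,0,0.006,0],[0.6,0,0,0.006,0],[0.6,0,0,0.006,0],[0.6,0,0,0,0]]'
python3 shift.py '[[0.6,0,0,0.003,0],[0.6,0,0,0.003,0],[0.6,0,0,0.002,0],[0.6,0,0,0,0]]'
```

```text
time: 8.45
position: [0.5433, -0.0994, 0.1059]
ee_rot: [-2.509, -1.889, 0.001]
wrist_force: [0.2, -0.6, -0.9]
opening: 0.738
grasp_force: 33.6
time: 8.85
position: [0.5436, -0.0995, 0.0986]
ee_rot: [-2.509, -1.89, 0.0]
wrist_force: [0.1, -0.0, -0.1]
opening: 0.74
grasp_force: 33.6
```

Probing for the floor in small steps.

```bash

python3 shift.py '[[0.6,0,0,0.001,0],[0.6,0,0,0,0],[0.6,0,0,0,0]]'
python3 shift.py '[[0.6,0,0,0.001,0],[0.6,0,0,0,0],[0.6,0,0,0,0]]'
```

```text
time: 9.15
position: [0.5438, -0.0996, 0.0981]
ee_rot: [2.509, 1.89, 0.0]
wrist_force: [-0.9, 0.1, 1.0]
opening: 0.742
grasp_force: 33.8
time: 9.45
position: [0.5439, -0.0996, 0.0978]
ee_rot: [2.509, 1.889, 0.001]
wrist_force: [-4.6, 1.2, 9.7]
opening: 0.745
grasp_force: 34.7
```

The plate is on the floor at the expected height, with 10 N of contact. I'll release it and go straight up.

```bash

python3 shift.py '[[0.9,0,0,0,0],[0.9,0,0,0,0],[0.9,0,0,0,0],[0.9,0,0,0,0]]'
python3 shift.py '[[0.9,0,0,-0.01,0],[0.9,0,0,-0.03,0],[0.9,0,0,-0.04,0],[0.9,0,0,-0.04,0],[0.9,0,0,-0.04,0]]' >/dev/null
python3 shift.py '[[0.9,0.02,0,-0.04,0],[0.9,0,0,-0.02,0],[0.9,0,0,0,0],[0.9,0,0,0,0]]'
python3 - <<'E'
from h import *
s=cam('wrist');save(s,'w4.png');delta([.5294,-.1495,.25],74.1)
P=cloud(s);Z=P[...,2];ok=s['depth']>0
a=np.radians(-15.9);ex=np.array([np.cos(a),np.sin(a)]);ey=np.array([-ex[1],ex[0]]);C=np.array([.5294,-.1495])
L=np.dstack([(P[...,:2]-C)@ex,(P[...,:2]-C)@ey])*1000
def f(m,z,n):
    v,u=np.nonzero(m);q=plane(s,np.c_[u,v],z)[:,:2];r=cv2.minAreaRect((q*1000).astype(np.float32));d=q-C;d=np.c_[d@ex,d@ey]*1000
    print(n,len(v),Z[v,u].mean().round(4),((np.array(r[0])/1000-C)@ex*1000).round(1),((np.array(r[0])/1000-C)@ey*1000).round(1),np.round(r[1],1),round(r[2],1))
for y,n in ((78,'blue'),(52,'red'),(-52,'silver'),(-78,'green')): f(ok&(Z>.104)&(Z<.116)&(abs(L[...,0])<37)&(abs(L[...,1]-y)<9),.11,n)
f(ok&(Z>.136)&(Z<.155)&(abs(L[...,0])<29)&(abs(L[...,1])<15),.146,'handle')
E
```

```text
time: 9.85
position: [0.5436, -0.0995, 0.0967]
ee_rot: [-2.51, -1.89, 0.0]
wrist_force: [0.3, -0.6, 1.0]
opening: 0.901
grasp_force: 0.0
time: 10.75
position: [0.549, -0.0803, 0.3169]
ee_rot: [2.509, 1.89, 0.0]
wrist_force: [0.3, 0.4, -0.7]
opening: 0.903
grasp_force: 0.0
pos [ 0.5488 -0.0804  0.3161] tilt [-0.001  0.    -1.   ] yhead -16.05 j1,j6 [-0.21  0.07] F [-0.2  0.3 -0.1] op 0.895 t 10.8
 tool shift [-0.0718  0.0005  0.0661]
  turn about tool z (rad) 1.5682
  turn about tool z (rad) -1.5734
  turn about tool z (rad) -4.715
blue 442 0.1091 -0.2 77.8 [ 6.  63.3] 73.9
red 445 0.1092 -0.3 52.6 [ 7.3 62.6] 73.9
silver 393 0.1085 -0.3 -50.4 [ 9.3 62.7] 75.1
green 425 0.1085 0.3 -76.7 [ 9.1 62.9] 73.9
handle 985 0.1455 0.0 1.7 [17.8 56.1] 73.9
```

View pics/w4.png

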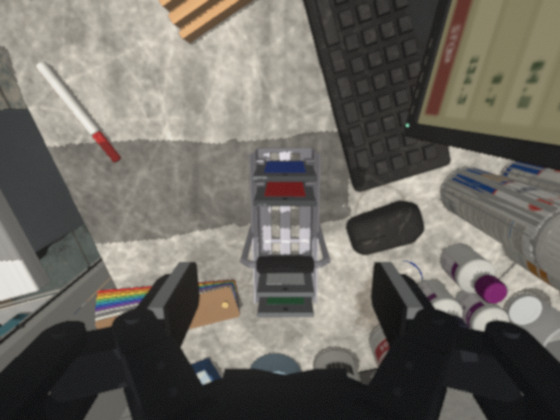

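Red now stands in slot 2 at row 188, upright and level with the blue plate, and all four tops read about 0.109. The handle is at (285,264). I'll move over the handle and turn 90°.

```bash

python3 shift.py '[[0.5,-0.0357,0.0003,0,0],[0.5,-0.0356,0.0002,0,0],[0.5,0,0,0,0.14],[0.5,0,0,0,0.14],[0.5,0,0,0,0.14]]' >/dev/null
python3 shift.py '[[0.5,0,0,0,0.14],[0.5,0,0,0,0.14],[0.5,0,0,0,0.14],[0.5,0,0,0,0.14],[0.5,0,0,0,0.14]]' >/dev/null
python3 shift.py '[[0.5,0,0,0,0.14],[0.5,0,0,0.03,0.14],[0.5,0,0,0.03,0.14],[0.5,0,0,0.03,0.028],[0.5,0,0,0,0]]' >/dev/null
python3 shift.py '[[0.5,0,0,0,0],[0.5,0,0,0,0]]'
python3 - <<'E'
from h import *
delta([.5296,-.1490,.146],74.1)
E
```

```text
time: 12.5
position: [0.5304, -0.1492, 0.2284]
ee_rot: [3.111, -0.433, 0.003]
wrist_force: [0.2, 0.4, -0.2]
opening: 0.498
grasp_force: 0.0
pos [ 0.5304 -0.1492  0.2284] tilt [ 0.002 -0.001 -1.   ] yhead -105.83 j1,j6 [-0.34  1.51] F [ 0.2  0.4 -0.2] op 0.498 t 12.5
 tool shift [-0.001   0.      0.0824]
  turn about tool z (rad) 0.0012
  turn about tool z (rad) -3.1404
  turn about tool z (rad) -6.282
```

```bash

python3 shift.py '[[0.5,-0.001,0,0.03,0],[0.5,0,0,0.03,0],[0.5,0,0,0.015,0],[0.5,0,0,0.0074,0],[0.5,0,0,0,0]]'
python3 shift.py '[[0.0,0,0,0,0],[0.0,0,0,0,0],[0.0,0,0,0,0],[0,0,0,0,0],[0.0,0,0,0,0]]' 80
python3 shift.py '[[0,0,0,0,0],[0,0,0,0,0]]'
```

```text
time: 13.0
position: [0.5292, -0.1488, 0.1449]
ee_rot: [3.111, -0.433, 0.001]
wrist_force: [-1.4, 0.2, -0.0]
opening: 0.503
grasp_force: 0.0
time: 13.5
position: [0.5294, -0.1493, 0.1455]
ee_rot: [3.11, -0.434, 0.003]
wrist_force: [-1.3, -5.3, 5.1]
opening: 0.148
grasp_force: 78.9
time: 13.7
position: [0.5294, -0.1493, 0.1455]
ee_rot: [3.111, -0.434, 0.003]
wrist_force: [-1.4, -5.1, 4.3]
opening: 0.147
grasp_force: 78.9
```

```bash

python3 shift.py '[[0,0,0,-0.003,0],[0,0,0,-0.006,0],[0,0,0,-0.01,0],[0,0,0,-0.012,0],[0,0,0,-0.012,0]]'
python3 shift.py '[[0,0,0,-0.012,0],[0,0,0,-0.012,0],[0,0,0,-0.012,0],[0,0,0,-0.01,0],[0,0,0,-0.008,0]]'
python3 shift.py '[[0,0,0,-0.005,0],[0,0,0,0,0],[0,0,0,0,0],[0,0,0,0,0],[0,0,0,0,0]]'
python3 - <<'E'
from h import *
s=cam('scene');c=s['color'][120:280,180:380];cv2.imwrite('pics/s5.png',cv2.cvtColor(cv2.resize(c,None,fx=3,fy=3,interpolation=cv2.INTER_CUBIC),cv2.COLOR_RGB2BGR))
o=get_obs();print(o['wrist_force'],o['ft_torque'],o['joint_velocities'].round(4))
E
```

```text
time: 14.2
position: [0.5291, -0.1486, 0.1887]
ee_rot: [-3.111, 0.434, -0.001]
wrist_force: [-0.7, -0.1, -6.6]
opening: 0.149
grasp_force: 78.0
time: 14.7
position: [0.529, -0.1487, 0.2425]
ee_rot: [3.111, -0.434, 0.001]
wrist_force: [-0.6, 0.0, -5.9]
opening: 0.144
grasp_force: 78.0
time: 15.2
position: [0.5289, -0.1487, 0.2461]
ee_rot: [-3.111, 0.434, 0.001]
wrist_force: [-0.9, 0.3, -6.0]
opening: 0.149
grasp_force: 78.0
[ 0.26426376 -0.35873945 -5.90217841] [-0.02596793 -0.00503839  0.00937318] [-0.0004 -0.0001 -0.0017  0.0009 -0.0022 -0.0041]
```

View pics/s5.png

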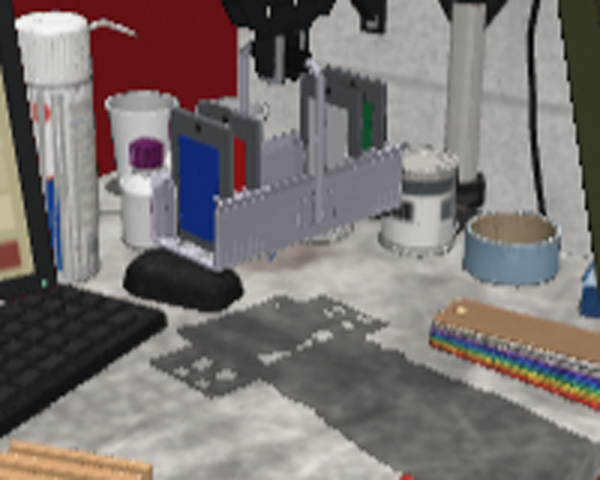

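The carrier hangs level about 100 mm up, with all four plates seated (blue and red at left, silver and green at right). The wrist force reads 6 N and the moment is close to zero, so I'm handing in.

```bash
python3 shift.py '[[0,0,0,0,0],[0,0,0,0,0],[0,0,0,0,0]]'; python3 -c "
from bench import robot, vision, get_obs
print(robot.close_job())"
```

```text
time: 15.55
position: [0.529, -0.1487, 0.2464]
ee_rot: [-3.111, 0.434, 0.0]
wrist_force: [0.9, -0.1, -5.7]
opening: 0.145
grasp_force: 78.0
the job is handed in; nothing more can be done
None
```

The job is handed in: the red plate stands in slot 2, and the arm is holding the loaded carrier level and still about 10 cm above the bench with all four plates seated; no verdict was printed.

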